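# Lay the tilting work board flat

### The job

The tilting work board is held up by a ratchet and is wanted flat for the next job. Without gripping anything, push the red pawl handle over, away from the toothed wheel, until it falls clear and stays there, and then push the raised edge of the board down until it lies flat on its rests. Finally push the pawl handle back so that the pawl lies in the teeth again, ready to catch the next time the board is raised, and leave the loose things around the stand where they lie.

Things in the scene. Friction and masses are not known exactly. Their poses are not given: they have to be found in the camera images.
- tilt_stand: Wooden stand screwed to the bench (base 225 x 238 x 18 mm) with a hinged plywood board and, at its right, a toothed wheel (radius 57 mm) with a steel pawl in the plane y = -106 mm. Origin on the bench top under it; x points from the hinge (robot's side) to the raised edge's side, y left along the hinge, z up. Apart from board and pawl lever nothing on it is over 130 mm high.
- tilt_board (a joint): Tilt of the board in rad: 0 = flat on its rests (stop), larger = far edge raised; 0.5 to 0.85 at the start, stop at 1.05. The stiff hinge keeps any angle; with the pawl clear it takes about 3 to 8 N down on the raised edge to move it. With the pawl in the teeth the board goes up but will not go down.
- board_edge (a point): Point on the board's top face (cork mat), half-way across, 22 mm inside the raised far edge; moves with the board (210 x 166 x 15 mm, y = -83 to +83 mm). Measured along the board it is 178 mm from the hinge axis, which lies 7.5 mm below the top face. With the board flat it is 71 mm above the bench.
- board_hinge (a point): Centre of the board's hinge axis, 64 mm above the bench; the axis runs along the stand's y.
- pawl (a joint): Angle of the pawl in rad: about 0 = nose at the root of the teeth (up to 0.2 at the start if it rides on the back of a tooth, 0.01 to 0.04 with the board flat); dead point about 0.47; 0.92 = thrown right over onto its stop, nose clear. Only the handle's weight keeps it at either end; it moves with under 1 N at the handle, which goes along the stand's +x as it is thrown over.
- pawl_grip (a point): Centre of the pawl's red handle: a level bar 20 mm thick, 62 mm long along the stand's y, free all round. It swings on a radius of 66 mm about the pivot below it: 25 degrees short of upright (towards -x, about 169 mm high) in the teeth, upright 175 mm high, 28 degrees past upright (168 mm high) when thrown over.
- pawl_pivot (a point): Pivot of the pawl, 109 mm above the bench, in the plane of the wheel; its axis runs along the stand's y.
- sanding_block: Loose cork sanding block, 61 x 105 x 31 mm, on the bench left of the stand; leave it alone.
- chisel: Loose chisel with wooden handle, 26 x 244 x 26 mm, on the bench in front of the stand; leave it alone.
- offcut_block: Loose pine offcut, 28 x 70 x 28 mm, on the bench right of the stand; leave it alone.

How it is judged:
On the way, in this order (a step that is already met when the one before it is completed fails the run):
1. the pawl is thrown over clear of the teeth while the board is still up (value of joint pawl above 0.75 rad and value of joint tilt_board above 0.33 rad), for 0.2 s.
2. the board is pushed down flat with the pawl still clear (value of joint tilt_board below 0.035 rad and value of joint pawl above 0.7 rad), for 0.2 s.
3. the pawl lies in the teeth again (value of joint pawl below 0.12 rad), for 0.2 s.
At the end, for the whole second after the job is handed in: The board lies flat (tilt under 0.035 rad, 2 degrees) and the pawl is back between the teeth (pawl angle under 0.12 rad) (value of joint tilt_board below 0.035 rad and value of joint pawl below 0.12 rad); the robot touches nothing.
It fails at once if the board is lifted instead of lowered (value of joint tilt_board above 0.95 rad).
It fails at once if the sanding block is lifted or shoved more than 30 mm (distance of sanding_block from where it was at the start of the episode above 0.03 m).
It fails at once if the chisel is lifted or shoved more than 30 mm (distance of chisel from where it was at the start of the episode above 0.03 m).
It fails at once if the offcut is lifted or shoved more than 30 mm (distance of offcut_block from where it was at the start of the episode above 0.03 m).
It fails at once if the pawl handle is gripped or forced instead of pushed over (contact force between the fingers and pawl above 32 N).
It also fails if it takes over 61 s, if anything falls off the work surface, if the arm or the gripper's body presses on something with over 40 N, if the wrist force passes 120 N, or if a joint passes its speed limit or range.

### The arm

A 6-joint arm with a two-finger parallel gripper is mounted at the origin on the work surface; the furniture and walls round the work are solid. World frame = base frame: x ahead of the robot, y to its left, z up, the work surface at z = 0. Lengths are in m, angles in rad, forces in N, time in s.
With the tool pointing down it reaches from about 0.325 to 1 m from the base axis. Payload 5.1 kg.
Tool frame: the origin (TCP) lies at the very end of the fingers, on their centre line; the grasp point (between the pads) lies robot.grip_point_offset behind it (robot.grip_point_offset is the distance from the TCP to the grasp point, in m); z points along the fingers, y is the direction in which the jaws open and shut (so a half turn about z gives the same grasp; the last joint's range is limited). The gripper opens to 85 mm and grips with 20 to 120 N. Pads are 22 mm wide; open, the fingers measure 114 mm over their backs; the gripper's body (76 mm by 85 mm) begins 54 mm behind the grasp point. The pads swing forward as they close: fully open they stand 13 mm farther back than shut.
Start: joints at [1.195, 0.124, 1.65, -0, 1.367, -0.083], TCP at [0.188, 0.622, 0.231] pointing down, gripper open.
Joint ranges: [-2.61, 2.61], [-1.02, 2.33], [0.03, 2.71], [-1.35, 4.49], [0.32, 2.68], [-2.91, 2.91]. Speed limits (rad/s): [2.57, 2.57, 3.14, 3.14, 3.14, 3.14].

### API

Orientations are given as a unit quaternion [w, x, y, z].
In Python, from rig import robot, get_image, order, search_frame, regions_of gives the robot as it stands.
- The arm moves only by the tool send_rows, never from a script. Its argument "increments" is a list that holds one entry, the list of rows, each a list of 5 numbers: the shift along the tool's x, y, z in mm, then the turn about the tool's z in rad, then the opening, from 0 (shut) to 1 (fully open). A call has exactly 10 rows; each row is the pose to reach, as a shift and turn from the pose measured when the call began, along the tool's axes at that moment; what a row does not reach only later rows make up. A row lasts 1/10 s, in which the tool goes at most 50 mm and 8.59 degrees, less where a joint would pass 70% of its speed; a pose out of reach is approached as far as the arm can. A call with a gripper value outside its range is refused whole. The fingers move at their own pace and stop on an object; "grip_force" is the grip in N (left out, the last holds). Time passes only in rows, so rows that repeat a pose let the fingers close, or fill a call up. It gives the time, the measured TCP pose, the force and the opening at its end, in the units of the state.
- robot.get_state(): the state, without advancing time (a new reading comes with each control period).
- get_image(name): name is "side" or "top" or "wrist"; returns a dict with "img" (420x560x3 uint8, red, green, blue), "K" (3x3 intrinsics, pixels), "xyz" and "attitude" of the camera in the world; the wrist camera has in their place "hand_eye" (4x4, takes a point from camera to tool coordinates, whose origin is the TCP and whose axes are the flange's). Camera axes: x right, y down, z forward; pixel columns grow to the right and rows downward; lengths in m; the calibration is good to about 2 mm. The wrist camera is an equidistant fisheye: a pixel r from the principal point sees the ray r / f radians off the axis. A picture is of the moment at which its call begins: read the wrist's pose just before it. There is no depth.
- order.job_done(): hands the job in, once; it reports no verdict.
Trained networks look in the newest picture that a camera, given by its name, has taken for a name from the list of things; names that differ only in an ending like _2 or _b are one class to them, and where a whole thing is asked for, a point or a joint stands for the part that bears it (a point fixed in the world has none). Each returns a list of dicts, best first, with "conf" (0 to 1); they miss things now and then, are a little off and sometimes report something else, mostly with a low value. They report only what shows in the picture. A call takes as long as a camera call.
- search_frame(target, camera): "bbox" ([left, top, width, height] in pixels, round what is visible of it).
- regions_of(target, camera): "region" (420x560 bool, what is visible of it) and "bbox" ([left, top, width, height] in pixels, round what is visible of it).
The state is a dict: "time": time; "q": joint angles; "dq": joint speeds; "effort": joint torques, N m; "tool_pos": TCP position; "tcp_rot": TCP orientation; "ft_force": force on the tool from outside, world axes, zero at the start; "ft_torque": the same for the moment, N m; "grip_width": finger opening in m.
Only numpy, scipy, OpenCV 4.12 (cv2) and the standard library are available. Lean on these libraries where they do the work, as an engineer would, in place of code of your own. Each camera call takes 0.05 s, during which the arm holds its last target.

## Working session

There is one attempt and no reset: what is moved stays moved. The work goes in short steps, Python scripts to look and compute and a tool call to move; the robot and the scene stay as the last step left them, time stands still between calls to the robot, and variables do not carry over. Pictures are saved under pics/ and viewed, and the job is handed in when it is done.

Besides the shell and the picture viewer there is one more tool, called after ">>>" as name(argument=value, ...), one argument or row to a line, values as JSON. send_rows: Moves the arm, as the interface text tells. Its arguments: {"type":"object","properties":{"increments":{"type":"array","items":{"type":"array","items":{"type":"array","items":{"type":"number"}}}},"grip_force":{"type":"number"}},"required":["increments"]}

```bash
mkdir -p pics; ls
python3 - <<'E'
from rig import robot,get_image,order,search_frame,regions_of
import cv2,numpy as np
s=robot.get_state();print(s); print(robot.grip_point_offset)
for n in("side","top","wrist"):
    d=get_image(n);cv2.imwrite(f"pics/{n}0.png",d["img"][:,:,::-1])
    print(n,{k:np.round(v,4).tolist() for k,v in d.items() if k!="img"})
    for t in("tilt_stand","pawl_grip","board_edge","pawl","tilt_board","chisel","sanding_block","offcut_block"):
        print(t,[(np.round(r["bbox"]).tolist(),round(float(r["conf"]),2)) for r in search_frame(t,n)[:2]])
E
```

```text
pics
{'time': 0.0, 'q': array([ 1.19539078e+00,  1.24487494e-01,  1.65168076e+00,  4.63099648e-05,
        1.36751041e+00, -8.25798958e-02]), 'dq': array([-0.0003674 , -0.00163709,  0.00083137, -0.00041067, -0.00014751,
       -0.00098553]), 'effort': array([-4.24258051e-04, -4.23631704e+01, -3.65440321e+01, -1.31992642e-04,
        7.49800878e-03,  8.79458128e-06]), 'tool_pos': array([0.18740491, 0.62175488, 0.23006043]), 'tcp_rot': array([-2.58839784e-04,  1.45894853e-01,  9.89299552e-01, -1.01062993e-03]), 'ft_force': array([-0.79133322, -0.88580102,  0.2726575 ]), 'ft_torque': array([-0.05852183,  0.03395267,  0.01176347]), 'grip_width': 0.08524432687014906}
0.0187
side {'K': [[451.6319, 0.0, 286.5436], [0.0, 451.6319, 212.5002], [0.0, 0.0, 1.0]], 'xyz': [0.1728, 0.5104, 0.6847], 'attitude': [0.1097, -0.2588, 0.8685, -0.4084]}
tilt_stand [([219.0, 146.0, 136.0, 170.0], 0.87)]
pawl_grip [([302.0, 145.0, 27.0, 60.0], 0.65), ([218.0, 147.0, 138.0, 168.0], 0.65)]
board_edge [([230.0, 159.0, 126.0, 123.0], 0.92)]
pawl [([303.0, 146.0, 23.0, 52.0], 0.95), ([217.0, 145.0, 140.0, 166.0],
[... 536 characters left out ...]
98.0, 173.0, 124.0, 108.0], 0.68)]
chisel [([242.0, 257.0, 93.0, 55.0], 0.63)]
sanding_block [([172.0, 215.0, 42.0, 60.0], 0.79)]
offcut_block [([309.0, 161.0, 27.0, 30.0], 0.85)]
wrist {'K': [[325.1923, 0.0, 276.7322], [0.0, 325.1923, 212.9848], [0.0, 0.0, 1.0]], 'hand_eye': [[0.0011, -0.9451, -0.3269, 0.0842], [1.0, 0.001, 0.0005, 0.0008], [-0.0002, -0.3269, 0.9451, -0.1428], [0.0, 0.0, 0.0, 1.0]]}
tilt_stand [([0.0, 350.0, 47.0, 70.0], 0.94)]
pawl_grip []
board_edge [([0.0, 382.0, 28.0, 38.0], 0.97)]
pawl []
tilt_board [([2.0, 381.0, 30.0, 39.0], 0.68), ([2.0, 333.0, 9.0, 25.0], 0.5)]
chisel [([3.0, 334.0, 7.0, 24.0], 0.51)]
sanding_block []
offcut_block [([0.0, 352.0, 49.0, 68.0], 0.47)]
```

Run:
```python
import cv2
a=cv2.imread("pics/side0.png")[120:360,190:400];cv2.imwrite("pics/side0c.png",cv2.resize(a,None,fx=2.5,fy=2.5,interpolation=2))
a=cv2.imread("pics/top0.png")[140:330,140:380];cv2.imwrite("pics/top0c.png",cv2.resize(a,None,fx=3,fy=3,interpolation=2))
```

```text
(no output)
```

View pics/side0c.png

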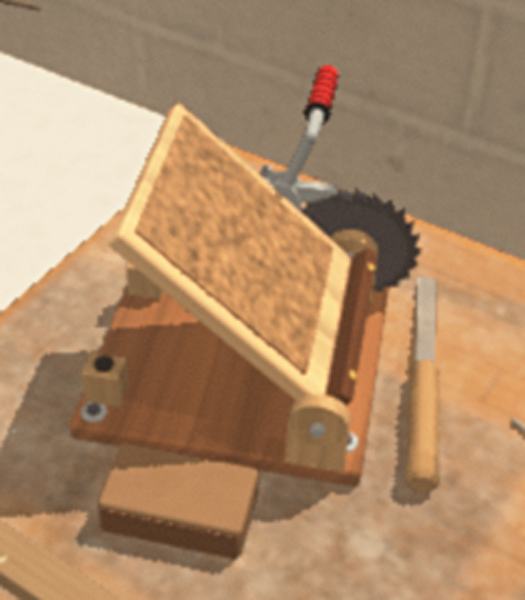

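View pics/top0c.png

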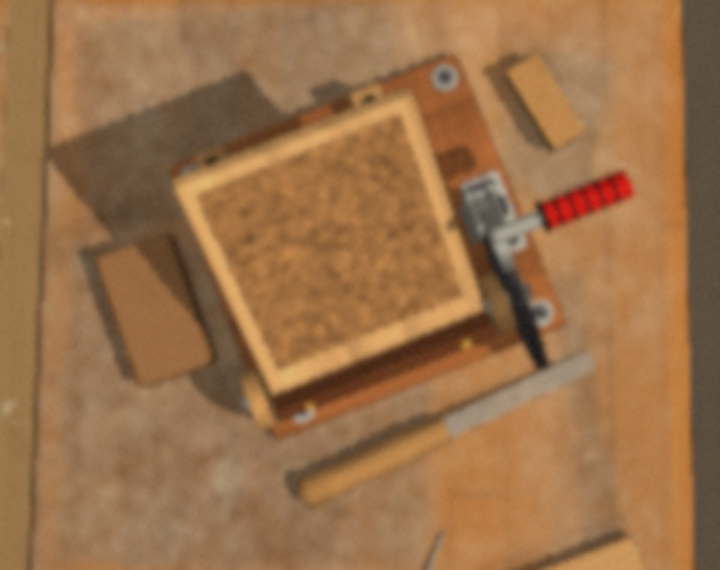

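View pics/top0.png

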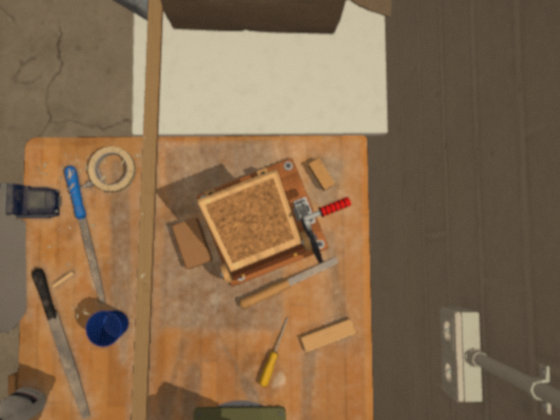

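View pics/side0.png

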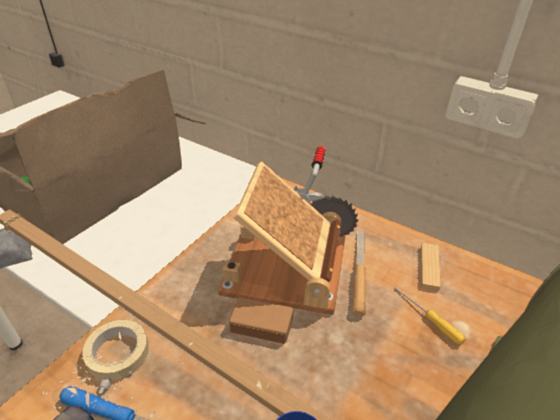

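```bash
cat > h.py <<'E'
import numpy as np,cv2
from scipy.spatial.transform import Rotation as R
from scipy.optimize import least_squares
TOP=dict(K=np.array([[522.8894,0,271.3442],[0,522.8894,213.0361],[0,0,1]]),t=np.array([0.4418,-0.069,1.2044]),q=[0.0252,-0.7034,0.7097,-0.0293])
SIDE=dict(K=np.array([[451.6319,0,286.5436],[0,451.6319,212.5002],[0,0,1]]),t=np.array([0.1728,0.5104,0.6847]),q=[0.1097,-0.2588,0.8685,-0.4084])
def rot(c): q=c["q"];return R.from_quat([q[1],q[2],q[3],q[0]]).as_matrix()
def ray(c,uv): return rot(c)@np.linalg.inv(c["K"])@np.array([uv[0],uv[1],1.])
def onz(c,uv,z): d=ray(c,uv);return c["t"]+d*(z-c["t"][2])/d[2]
def tri(a,b):
    A=[];y=[]
    for c,uv in((TOP,a),(SIDE,b)):
        d=ray(c,uv);d/=np.linalg.norm(d);P=np.eye(3)-np.outer(d,d);A.append(P);y.append(P@c["t"])
    A=np.vstack(A);y=np.hstack(y);x=np.linalg.lstsq(A,y,rcond=None)[0];return x,np.linalg.norm(A@x-y)
def proj(c,X): p=c["K"]@(rot(c).T@(np.asarray(X)-c["t"]));return p[:2]/p[2]
E
python3 - <<'E'
from h import *
print(rot(TOP).round(3),rot(SIDE).round(3))
tc=lambda u,v:(140+u/3,140+v/3)
sc=lambda u,v:(190+u/2.5,120+v/2.5)
for n,p in dict(fr=(455,57),nr=(563,325),nl=(275,435),fl=(172,170)).items(): print(n,onz(TOP,tc(*p),.018).round(4))
for n,p in dict(bfr=(445,77),bnr=(540,312),bnl=(302,411)).items(): print(n,onz(TOP,tc(*p),.02).round(4))
for n,p in dict(nl=(357,484),fl=(72,435)).items(): print("side",n,onz(SIDE,sc(*p),.018 if n=='fl' else .018).round(4))
im={}
for n in("top","side"):
    a=cv2.imread(f"pics/{n}0.png").astype(int);b,g,r=a[...,0],a[...,1],a[...,2]
    m=(r>120)&(g<60)&(b<70)
    k,l,st,ce=cv2.connectedComponentsWithStats(m.astype(np.uint8))
    i=[i for i in range(1,k) if st[i,4]>15];print(n,[(st[j].tolist(),ce[j].round(1).tolist()) for j in i])
# bench right edge / wall
for p in((370,145),(370,300),(150,200),(145,400)): print(p,onz(TOP,p,0).round(3))
for p in((560,300),(430,220),(375,205),(255,160),(0,215),(290,415)): print("side",p,onz(SIDE,p,0).round(3))
E
```

```text
[[-0.009 -0.997  0.077]
 [-1.     0.009 -0.006]
 [ 0.005 -0.077 -0.997]] [[-0.842 -0.36   0.402]
 [-0.539  0.533 -0.653]
 [ 0.021 -0.766 -0.642]]
fr [ 0.6574 -0.1241  0.018 ]
nr [ 0.4521 -0.2032  0.018 ]
nl [0.3717 0.0145 0.018 ]
fl [0.5723 0.0921 0.018 ]
bfr [ 0.6416 -0.1162  0.02  ]
bnr [ 0.462  -0.1857  0.02  ]
bnl [ 0.3895 -0.006   0.02  ]
side nl [0.3659 0.027  0.018 ]
side fl [0.5669 0.1058 0.018 ]
top [([321, 198, 29, 18, 240], [335.0, 206.1])]
side [([314, 147, 11, 15, 108], [319.2, 154.2])]
(370, 145) [ 0.692 -0.308  0.   ]
(370, 300) [ 0.334 -0.3    0.   ]
(150, 200) [0.567 0.204 0.   ]
(145, 400) [0.116 0.211 0.   ]
side (560, 300) [ 0.017 -0.26   0.   ]
side (430, 220) [ 0.308 -0.35   0.   ]
side (375, 205) [ 0.439 -0.329  0.   ]
side (255, 160) [ 0.793 -0.325  0.   ]
side (0, 215) [1.142 0.191 0.   ]
side (290, 415) [0.335 0.22  0.   ]
```

Run:
```python
from h import *
x,e=tri((335,206.1),(319.2,154.2));print("handle",x.round(4),e)
# handle ends: top near/far
tc=lambda u,v:(140+u/3,140+v/3)
sc=lambda u,v:(190+u/2.5,120+v/2.5)
for a in((545,215),(630,185)): print(onz(TOP,tc(*a),x[2]).round(4))
for n,a,b in(("farright... bd",(410,95),(0,0)),):pass
pts={"far left":((178,185),(120,238)),"far right":((408,97),(180,107)),"near left":((278,393),(318,398)),"near right":((480,302),(350,256))}
for n,(a,b) in pts.items(): print(n,*tri(tc(*a),sc(*b)))
# wheel bounding etc
print("outlet",onz(SIDE,(490,105),.0))
for u in((452,85),(535,90)):
    d=ray(SIDE,u);print((SIDE["t"]+d*(-.31-SIDE["t"][1])/d[1]).round(3))
for u in((440,311),(480,311)):
    d=ray(TOP,u);print((TOP["t"]+d*(-.31-TOP["t"][1])/d[1]).round(3))
for a,b in (((148,200),None),):print()
```

```text
handle [ 0.5344 -0.2007  0.178 ] 0.0010524041840510375
[ 0.5229 -0.1745  0.178 ]
[ 0.5422 -0.2308  0.178 ]
far left [0.54295847 0.06409098 0.19472032] 0.00022026243738738818
far right [ 0.59874666 -0.08514141  0.19618873] 0.00042387039539604394
near left [0.40785892 0.01016896 0.06865109] 0.004935347221373149
near right [ 0.46747782 -0.13823635  0.06878972] 0.0020815443373729758
outlet [ 3.37278127e-01 -1.04263477e+00  1.11022302e-16]
[ 0.333 -0.31   0.342]
[ 0.2   -0.31   0.367]
[ 0.359 -0.31   0.46 ]
[ 0.374 -0.31   0.602]
```

```bash
python3 - <<'E'
from h import *
# batten: plane from top line, intersect with side rays
def plane(c,a,b): n=np.cross(ray(c,a),ray(c,b));return n/np.linalg.norm(n)
for la,lb,name in(((147,130),(135,419),"L"),((160,130),(148,419),"R")):
    n=plane(TOP,la,lb)
    for uv in((8,213),(100,285),(200,355),(270,405)):
        d=ray(SIDE,uv);t=n@(TOP["t"]-SIDE["t"])/(n@d);print(name,uv,(SIDE["t"]+d*t).round(3))
tc=lambda u,v:(140+u/3,140+v/3)
print("pivot",onz(TOP,tc(497,222),.109),onz(TOP,tc(520,240),.109))
E
python3 - <<'E'
import cv2
a=cv2.imread("pics/side0.png")[130:240,260:380];cv2.imwrite("pics/side0d.png",cv2.resize(a,None,fx=6,fy=5.4,interpolation=2))
E
```

```text
L (8, 213) [1.087 0.193 0.033]
L (100, 285) [0.778 0.209 0.007]
L (200, 355) [0.518 0.218 0.004]
L (270, 405) [ 0.37   0.224 -0.   ]
R (8, 213) [ 1.152  0.171 -0.013]
R (100, 285) [ 0.821  0.188 -0.041]
R (200, 355) [ 0.542  0.198 -0.044]
R (270, 405) [ 0.384  0.204 -0.048]
pivot [ 0.52373093 -0.147856    0.109     ] [ 0.51095627 -0.16378167  0.109     ]
```

View pics/side0d.png

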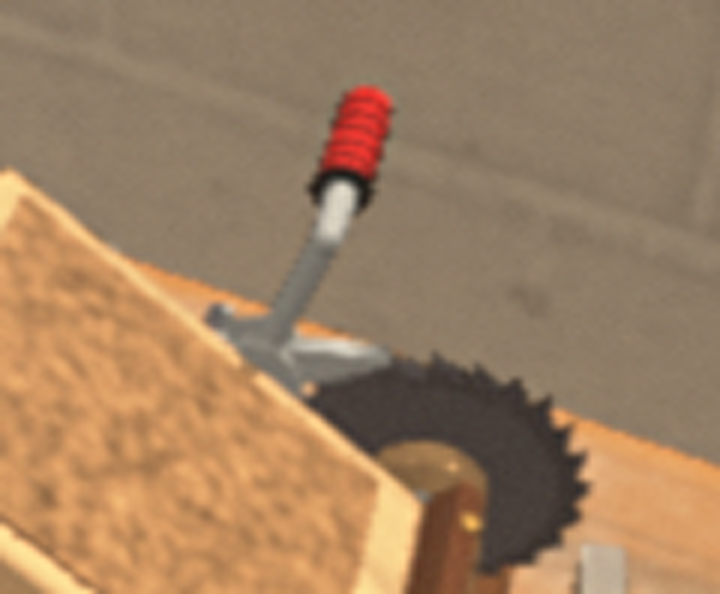

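View pics/wrist0.png

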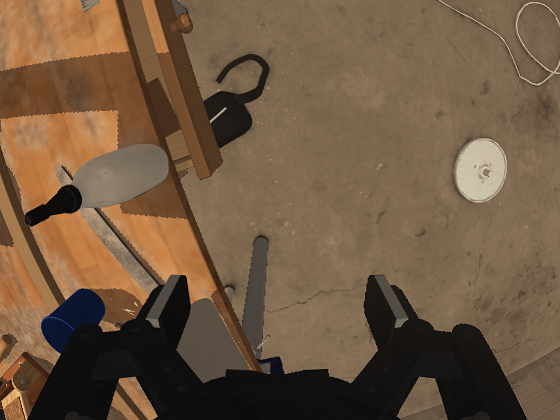

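```bash
cat >> h.py <<'E'
def state(): 
    from rig import robot
    return robot.get_state()
def Rt(s): q=s["tcp_rot"];return R.from_quat([q[1],q[2],q[3],q[0]]).as_matrix()
def delta(s,X,yawy=None):
    M=Rt(s);d=M.T@(np.array(X)-s["tool_pos"])*1000
    t=None
    if yawy is not None:
        cur=np.arctan2(M[1,1],M[0,1]); t=-((yawy-cur+np.pi)%(2*np.pi)-np.pi)
    return d.round(1),t
E
python3 - <<'E'
from h import *
s=state();
for X in([.1874,.6218,.39],[.46,-.1,.39]):print(delta(s,X,np.radians(111.3)))
E
```

```text
(array([ 1.000e-01, -6.000e-01, -1.587e+02]), np.float64(-0.6645617371381709))
(array([-469.2, -613. , -158.7]), np.float64(-0.6645617371381709))
```

>>> send_rows(
  increments=[
    [[0,0,-40,0,0],[0,0,-80,0,0],[0,0,-120,-0.1,0],[0,0,-160,-0.2,0],[-25,-33,-160,-0.3,0],[-52,-68,-160,-0.4,0],[-79,-103,-160,-0.5,0],[-106,-138,-160,-0.6,0],[-133,-173,-160,-0.66,0],[-160,-208,-160,-0.66,0]],
  ],
)

```text
time: 2.35
tool_pos: [0.281, 0.3753, 0.3915]
tcp_rot: [0.0, -0.183, 0.983, 0.0]
ft_force: [0.8, -0.3, -0.3]
grip_width: 0.0003
```

Run:
```python
from h import *
s=state();print(s["time"],s["tool_pos"],s["grip_width"],s["q"].round(2))
for X in([.46,-.1,.39],):print(delta(s,X,np.radians(111.3)))
```

```text
2.35 [0.28098421 0.3753287  0.39147142] 0.0002540583009038697 [ 0.81 -0.34  1.81 -0.    1.67 -1.13]
(array([   4.4, -507.9,    1.4]), np.float64(-0.002962442813776889))
```

>>> send_rows(
  increments=[
    [[0,-50,0,0,0],[0,-100,0,0,0],[0,-150,0,0,0],[0,-200,0,0,0],[0,-250,0,0,0],[0,-300,0,0,0],[2,-350,0,0,0],[4,-400,0,0,0],[4,-450,0,0,0],[4,-500,0,0,0]],
  ],
)

```text
time: 3.35
tool_pos: [0.457, -0.0932, 0.3918]
tcp_rot: [0.001, -0.183, 0.983, -0.0]
ft_force: [0.1, 0.2, 0.2]
grip_width: -0.0002
```

Run:
```python
from h import *
from rig import *
s=state();print(s["time"],s["tool_pos"],s["q"].round(2),s["ft_force"])
d=get_image("wrist");cv2.imwrite("pics/w1.png",d["img"][:,:,::-1])
import pickle;pickle.dump((s,d),open("w1.pkl","wb"))
```

```text
3.35 [ 0.45701355 -0.09315066  0.39182294] [-0.32 -0.34  1.81  0.    1.67 -2.26] [0.14441707 0.22036376 0.1706902 ]
```

View pics/w1.png

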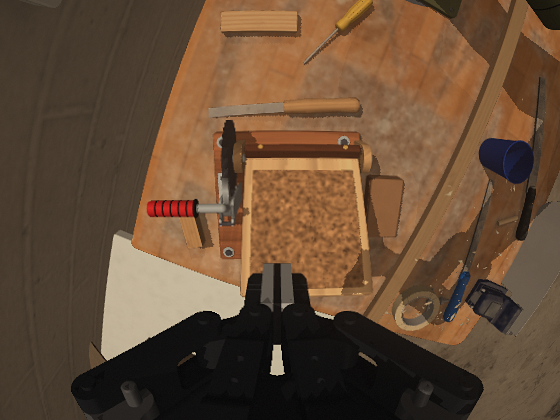

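Run:
```python
import cv2
a=cv2.imread("pics/w1.png")[110:310,130:390];cv2.imwrite("pics/w1c.png",cv2.resize(a,None,fx=3,fy=3,interpolation=2))
```

```text
(no output)
```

View pics/w1c.png

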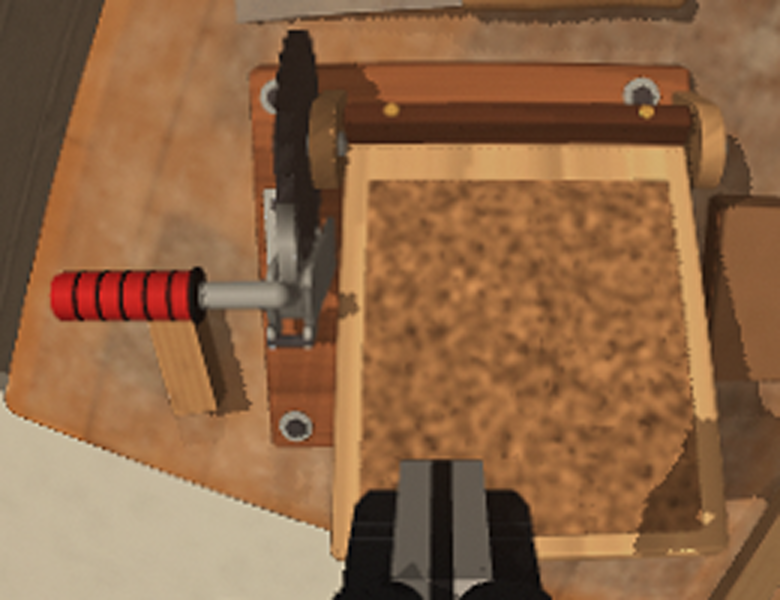

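```bash
cat >> h.py <<'E'
KW=np.array([[325.1923,0,276.7322],[0,325.1923,212.9848],[0,0,1]])
HE=np.array([[0.0011,-0.9451,-0.3269,0.0842],[1,0.001,0.0005,0.0008],[-0.0002,-0.3269,0.9451,-0.1428],[0,0,0,1]])
def wproj(s,X):
    p=Rt(s).T@(np.asarray(X)-s["tool_pos"]); p=HE[:3,:3].T@(p-HE[:3,3])
    r=np.hypot(p[0],p[1]);th=np.arctan2(r,p[2]);return KW[:2,2]+325.1923*th*p[:2]/r
def stand2w(P,X): # P=(x,y,yaw)
    c,s_=np.cos(P[2]),np.sin(P[2]);return np.array([P[0]+c*X[0]-s_*X[1],P[1]+s_*X[0]+c*X[1],X[2]])
E
cat > fit.py <<'E'
from h import *
import pickle
s,_=pickle.load(open("w1.pkl","rb"))
tc=lambda u,v:np.array((140+u/3,140+v/3)); sc=lambda u,v:np.array((190+u/2.5,120+v/2.5)); wc=lambda u,v:np.array((130+u/3,110+v/3))
def model(p):
    P=p[:3];th=p[3];hx=p[4];px=p[5];pa=p[6];hy=p[7];by=p[8]
    bd=lambda a,y:np.array([hx+a*np.cos(th)-.0075*np.sin(th),y,.064+a*np.sin(th)+.0075*np.cos(th)])
    a1=-.4363+pa
    o={"nr":[-.1125,-.119,.018],"nl":[-.1125,.119,.018],"fr":[.1125,-.119,.018],"fl":[.1125,.119,.018],
       "bfl":bd(.2,.083),"bfr":bd(.2,-.083),"bnl":bd(p[8],.083),"bnr":bd(p[8],-.083),
       "h":[px+.066*np.sin(a1),hy,.109+.066*np.cos(a1)]}
    return {k:stand2w(P,v) for k,v in o.items()}
obs=[("w","nr",wc(250,67)),("w","nl",wc(692,68)),("w","fr",wc(272,445)),("w","bnr",wc(347,143)),("w","bnl",wc(686,143)),("w","bfr",wc(333,557)),("w","bfl",wc(725,551)),("w","h",wc(124,296)),
 ("t","fr",tc(455,57)),("t","nr",tc(563,325)),("t","nl",tc(275,435)),("t","bfl",tc(178,185)),("t","bfr",tc(408,97)),("t","bnl",tc(278,393)),("t","bnr",tc(480,302)),("t","h",(335,206.1)),
 ("s","bfl",sc(120,238)),("s","bfr",sc(180,107)),("s","h",(319.2,154.2))]
def pr(c,X): return wproj(s,X) if c=="w" else proj(TOP if c=="t" else SIDE,X)
def f(p):
    m=model(p);return np.concatenate([np.concatenate([pr(c,m[k])-uv for c,k,uv in obs]),[(p[7]+.143)/.01, (p[6]-.1)/.1]])
r=least_squares(f,[.513,-.055,.37,.7,-.08,-.005,.1,-.143,0.],loss="soft_l1")
print(r.x.round(4),r.cost)
for i,(c,k,uv) in enumerate(obs):print(c,k,r.fun[2*i:2*i+2].round(1))
print({k:v.round(4).tolist() for k,v in model(r.x).items()})
E
python3 fit.py
```

```text
[ 0.5101 -0.0363  0.3832  0.6964 -0.0806 -0.0218  0.1953 -0.1611  0.0083] 74.2161318299467
w nr [ 8.5 -0.1]
w nl [ 9. -1.]
w fr [9.1 1.4]
w bnr [-4.6  0.4]
w bnl [-2.8 -0.3]
w bfr [-3.9 -1.2]
w bfl [-2.1 -2.5]
w h [-0.6 -0.8]
t fr [-8.5 -0.6]
t nr [-6.3  0.9]
t nl [-7.8  4.8]
t bfl [-1.2  0.3]
t bfr [ 1.5 -2.8]
t bnl [-1.4 -0.4]
t bnr [2.6 0.4]
t h [-0.9 -0.7]
s bfl [-0.5 -0.7]
s bfr [-1.7 -2.4]
s h [-0.5  2.1]
{'nr': [0.4502, -0.1887, 0.018], 'nl': [0.3612, 0.032, 0.018], 'fr': [0.6589, -0.1046, 0.018], 'fl': [0.5699, 0.1161, 0.018], 'bfl': [0.5421, 0.0661, 0.1981], 'bfr': [0.6042, -0.0879, 0.1981], 'bnl': [0.4058, 0.0111, 0.0751], 'bnr': [0.4678, -0.1428, 0.0751], 'h': [0.5355, -0.1998, 0.1731]}
```

```bash
sed -i 's/\[-.1125,-.119,/[-.1125+p[9],-.119+p[10],/;s/\[-.1125,.119,/[-.1125+p[9],.119+p[10],/;s/\[.1125,-.119,/[.1125+p[9],-.119+p[10],/;s/\[.1125,.119,/[.1125+p[9],.119+p[10],/;s/-.143,0\.\]/-.143,0.,0.,-.02]/;s/(p\[6\]-.1)\/.1\]/(p[6]-.1)\/.1,p[9]\/.001]/' fit.py; python3 fit.py
```

```text
[ 0.5085 -0.0326  0.3704  0.707  -0.0793 -0.0196  0.1954 -0.1656  0.0073
  0.     -0.0203] 23.31992214829426
w nr [-0.7 -0.8]
w nl [ 0.2 -0.6]
w fr [-0.7  0.4]
w bnr [-1.1 -0.3]
w bnl [0.4 0.6]
w bfr [-1.6 -1.4]
w bfl [ 0.5 -1.4]
w h [-0.6 -0.8]
t fr [-1.  -2.8]
t nr [ 0.  -0.9]
t nl [-1.8  1.7]
t bfl [-3.   0.5]
t bfr [ 0.2 -1.7]
t bnl [-3.7 -0.1]
t bnr [0.6 1.6]
t h [-0.9 -0.7]
s bfl [-1.6 -0.3]
s bfr [-1.4 -2.1]
s h [-0.5  2.1]
{'nr': [0.454, -0.2032, 0.018], 'nl': [0.3679, 0.0186, 0.018], 'fr': [0.6638, -0.1218, 0.018], 'fl': [0.5776, 0.1001, 0.018], 'bfl': [0.5417, 0.0693, 0.1996], 'bfr': [0.6018, -0.0854, 0.1996], 'bnl': [0.4051, 0.0163, 0.0744], 'bnr': [0.4652, -0.1385, 0.0744], 'h': [0.5355, -0.1998, 0.1731]}
```

Run:
```python
from h import *
s=state()
x=np.array([.932,.362,0]);h=np.array([.5355,-.1998,0])
a=h-.04*x
for X in(a+[0,0,.3],a+[0,0,.152]):print(X,delta(s,X,.3704+np.pi/2))
```

```text
[ 0.49822 -0.21428  0.3    ] (array([   3.6, -121.6,   90.9]), np.float64(-0.008264710695268018))
[ 0.49822 -0.21428  0.152  ] (array([   3.4, -121. ,  238.9]), np.float64(-0.008264710695268018))
```

>>> send_rows(
  increments=[
    [[1,-40,0,-0.008,0],[2,-80,20,-0.008,0],[3.5,-121,50,-0.008,0],[3.5,-121,90,-0.008,0],[3.5,-121,130,-0.008,0],[3.5,-121,170,-0.008,0],[3.5,-121,205,-0.008,0],[3.5,-121,230,-0.008,0],[3.5,-121,239,-0.008,0],[3.5,-121,239,-0.008,0]],
  ],
)

```text
time: 4.4
tool_pos: [0.4974, -0.2139, 0.1507]
tcp_rot: [-0.001, -0.184, 0.983, -0.001]
ft_force: [-0.3, -0.5, 0.7]
grip_width: -0.0002
```

Run:
```python
from h import *
from rig import *
s=state();print(s["time"],s["tool_pos"],s["q"].round(2),s["ft_force"])
d=get_image("wrist");cv2.imwrite("pics/w2.png",d["img"][:,:,::-1])
print(wproj(s,[.5355,-.1998,.1731]))
d=get_image("side");cv2.imwrite("pics/s2.png",cv2.resize(d["img"][110:230,240:380,::-1],None,fx=5,fy=5,interpolation=2))
```

```text
4.4 [ 0.49743564 -0.21390462  0.15066297] [-0.5  -0.05  1.97 -0.    1.22 -2.44] [-0.285625   -0.46360354  0.69632295]
[273.56406509 366.03879402]
```

View pics/w2.png

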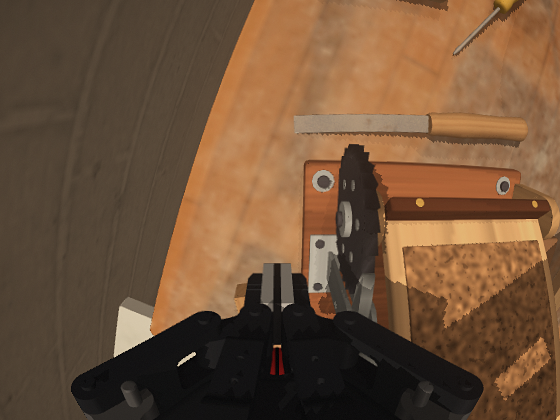

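View pics/s2.png

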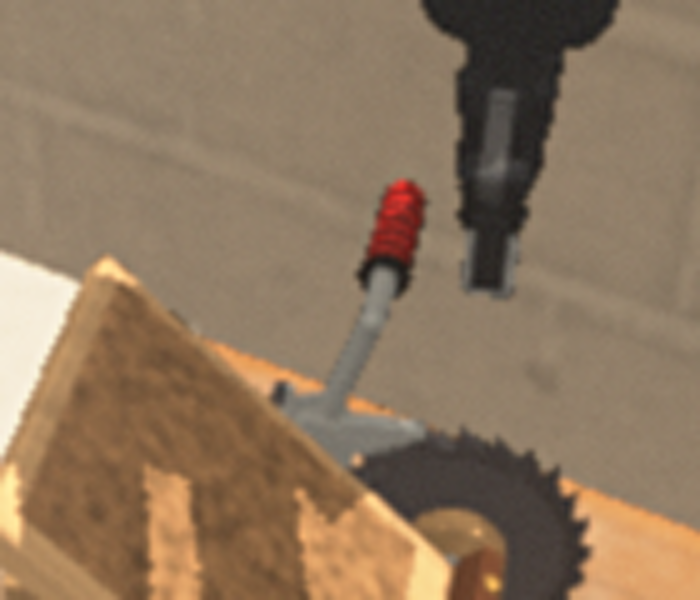

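Tip stands beside the handle (red visible just behind the fingers at wrist px (278,362), predicted (274,366)). Push.

>>> send_rows(
  increments=[
    [[-7,0,0,0,0],[-14,0,0,0,0],[-20,0,0,0,0],[-26,0,0,0,0],[-32,0,0,0,0],[-38,0,0,0,0],[-44,0,0,0,0],[-50,0,0,0,0],[-55,0,0,0,0],[-58,0,0,0,0]],
  ],
)

```text
time: 5.5
tool_pos: [0.5536, -0.1936, 0.1536]
tcp_rot: [0.001, -0.184, 0.983, -0.003]
ft_force: [1.1, 0.2, -0.5]
grip_width: 0.0001
```

Run:
```python
from h import *
from rig import *
s=state();print(s["time"],s["tool_pos"],s["ft_force"])
d=get_image("side");cv2.imwrite("pics/s3.png",cv2.resize(d["img"][110:230,240:380,::-1],None,fx=5,fy=5,interpolation=2))
```

```text
5.5 [ 0.55359928 -0.19358817  0.15357511] [ 1.09961494  0.15517891 -0.465245  ]
```

View pics/s3.png

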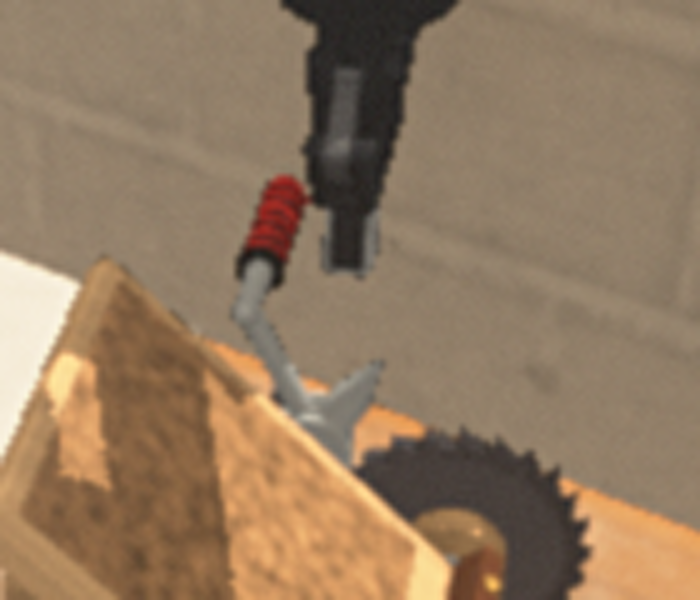

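>>> send_rows(
  increments=[
    [[8,0,0,0,0],[16,0,-10,0,0],[20,0,-40,0,0],[20,0,-80,0,0],[20,0,-115,0,0],[20,35,-125,0,0],[10,75,-125,0,0],[0,115,-125,0,0],[-5,145,-125,0,0],[-8,160,-125,0,0]],
  ],
)

```text
time: 6.55
tool_pos: [0.502, -0.0394, 0.2786]
tcp_rot: [0.001, -0.185, 0.983, -0.003]
ft_force: [0.5, -0.4, 1.1]
grip_width: -0.0
```

Run:
```python
from h import *
from rig import *
import pickle
s=state();print(s["time"],s["tool_pos"],s["ft_force"])
for n in("side","top"):
    d=get_image(n);cv2.imwrite(f"pics/{n}4.png",d["img"][:,:,::-1])
    r=regions_of("pawl_grip",n)
    a=d["img"].astype(int);m=(a[...,0]>110)&(a[...,1]<60)&(a[...,2]<70)
    k,l,st,ce=cv2.connectedComponentsWithStats(m.astype(np.uint8))
    print(n,[(st[j].tolist(),ce[j].round(1).tolist()) for j in range(1,k) if st[j,4]>15])
P=(.5085,-.0326,.3704);hx=-.0793
for th in(.707,.6,.5,.4,.3,.2,.1,0,-.02):
    X=stand2w(P,[hx+.178*np.cos(th)-.0075*np.sin(th),0,.064+.178*np.sin(th)+.0075*np.cos(th)]);print(th,X.round(4),delta(s,X,P[2]+np.pi/2))
print("pred handle over",stand2w(P,[-.0196+.066*np.sin(.92-.436),-.1656,.109+.066*np.cos(.484)]))
```

```text
6.55 [ 0.50195738 -0.03937654  0.27858136] [ 0.53027696 -0.35668384  1.12812688]
side [([290, 156, 9, 6, 31], [293.9, 158.1])]
top [([310, 175, 30, 18, 246], [324.4, 182.7])]
0.707 [ 0.5562 -0.0141  0.1853] (array([-59.6,   4.5,  93.3]), np.float64(0.001493624929402415))
0.6 [ 0.5676 -0.0097  0.1707] (array([-71.7,   4.6, 108. ]), np.float64(0.001493624929402415))
0.5 [ 0.5768 -0.0061  0.1559] (array([-81.7,   4.6, 122.8]), np.float64(0.001493624929402415))
0.4 [ 0.5847 -0.003   0.1402] (array([-90. ,   4.7, 138.5]), np.float64(0.001493624929402415))
0.3 [ 0.591  -0.0006  0.1238] (array([-96.8,   4.8, 155. ]), np.float64(0.001493624929402415))
0.2 [0.5958 0.0013 0.1067] (array([-101.9,    4.9,  172. ]), np.float64(0.001493624929402415))
0.1 [0.599  0.0025 0.0892] (array([-105.3,    5.1,  189.5]), np.float64(0.001493624929402415))
0 [0.6005 0.0031 0.0715] (array([-106.9,    5.2,  207.2]), np.float64(0.001493624929402415))
-0.02 [0.6006 0.0032 0.0679] (array([-107. ,    5.2,  210.8]), np.float64(0.001493624929402415))
pred handle over [ 0.57880307 -0.18294726  0.16741929]
```

View pics/side4.png

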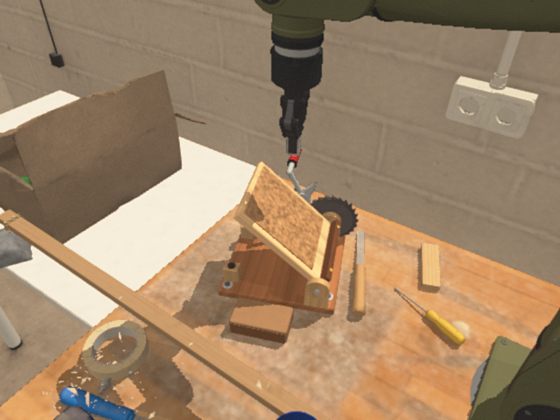

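View pics/top4.png

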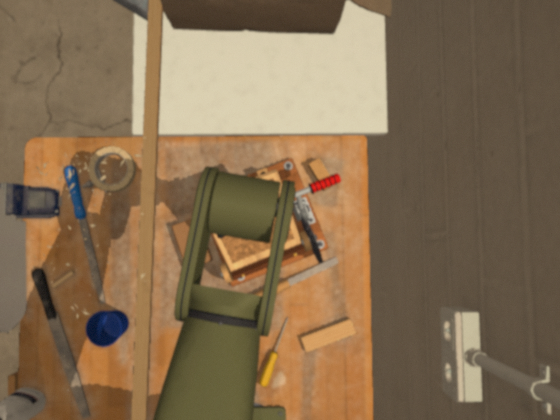

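>>> send_rows(
  increments=[
    [[-30,2,25,0,0],[-60,4.5,50,0,0],[-60,4.5,72,0,0],[-61,4.5,86,0,0],[-66,4.5,98,0,0],[-74,4.5,110,0,0],[-80,4.5,120,0,0],[-86,4.7,130,0,0],[-90,4.7,139,0,0],[-94,4.8,148,0,0]],
  ],
)

```text
time: 7.75
tool_pos: [0.5909, -0.0054, 0.1314]
tcp_rot: [0.003, -0.183, 0.983, -0.004]
ft_force: [-0.2, -0.3, 5.4]
grip_width: -0.0
```

Run:
```python
from h import *
from rig import *
s=state();print(s["time"],s["tool_pos"],s["ft_force"],s["ft_torque"])
d=get_image("side");cv2.imwrite("pics/s5.png",cv2.resize(d["img"][120:330,190:400,::-1],None,fx=2.8,fy=2.8,interpolation=2))
P=(.5085,-.0326,.3704);hx=-.0793
for th in(.3,.2,.1,0,-.02):
    X=stand2w(P,[hx+.178*np.cos(th)-.0075*np.sin(th),0,.064+.178*np.sin(th)+.0075*np.cos(th)]);print(th,X.round(4),delta(s,X,P[2]+np.pi/2))
```

```text
7.75 [ 0.59088517 -0.0053638   0.13141463] [-0.19596215 -0.2923796   5.41852841] [0.06386416 0.01879869 0.00856346]
0.3 [ 0.591  -0.0006  0.1238] (array([-1.8,  4.5,  7.6]), np.float64(-0.001743844807496231))
0.2 [0.5958 0.0013 0.1067] (array([-6.9,  4.7, 24.7]), np.float64(-0.001743844807496231))
0.1 [0.599  0.0025 0.0892] (array([-10.2,   4.8,  42.2]), np.float64(-0.001743844807496231))
0 [0.6005 0.0031 0.0715] (array([-11.8,   5. ,  59.9]), np.float64(-0.001743844807496231))
-0.02 [0.6006 0.0032 0.0679] (array([-11.9,   5. ,  63.5]), np.float64(-0.001743844807496231))
```

View pics/s5.png

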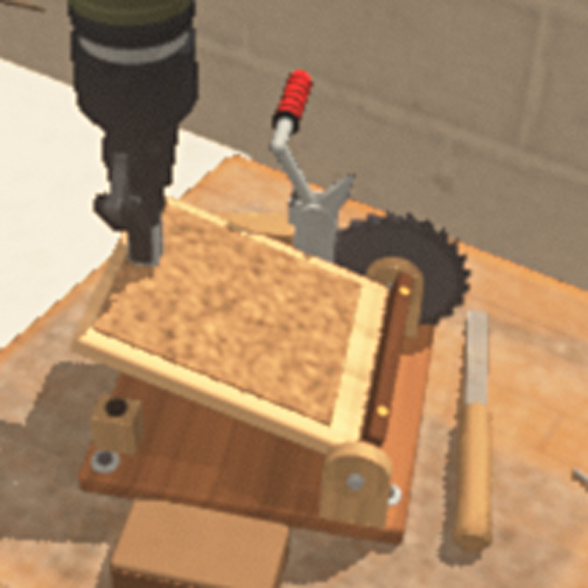

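Board going down as planned (5.4 N), pawl still over. Continue the arc.

>>> send_rows(
  increments=[
    [[-2,2,8,0,0],[-4,3,16,0,0],[-7,4,25,0,0],[-9,4.5,34,0,0],[-10,4.8,42,0,0],[-11,5,49,0,0],[-12,5,55,0,0],[-12,5,59,0,0],[-12,5,61,0,0],[-12,5,62,0,0]],
  ],
)

```text
time: 8.8
tool_pos: [0.5997, 0.0036, 0.0712]
tcp_rot: [0.0, -0.184, 0.983, -0.003]
ft_force: [-14.0, -1.6, 29.5]
grip_width: 0.0001
```

Run:
```python
from h import *
from rig import *
s=state();print(s["time"],s["tool_pos"],s["ft_force"],s["ft_torque"])
d=get_image("side");cv2.imwrite("pics/s6.png",cv2.resize(d["img"][120:330,190:400,::-1],None,fx=2.8,fy=2.8,interpolation=2))
```

```text
8.8 [0.5997286  0.00356024 0.07124163] [-13.98776244  -1.62737604  29.48878442] [-0.29034394  2.43163065 -0.03852984]
```

View pics/s6.png

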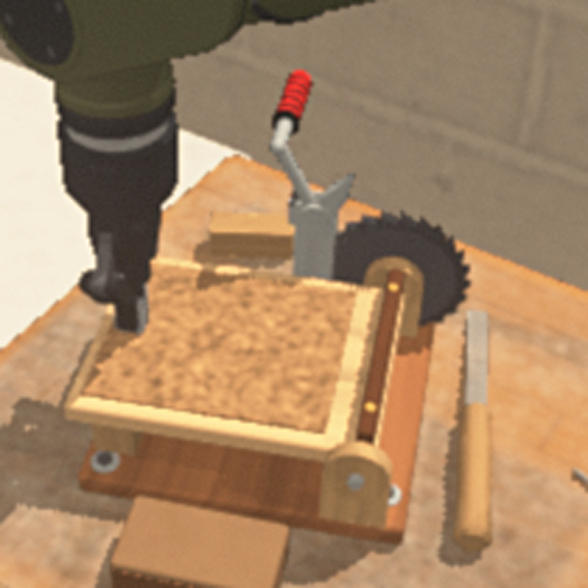

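>>> send_rows(
  increments=[
    [[0,0,0,0,0],[1,0,-1,0,0],[1,0,-10,0,0],[1,0,-35,0,0],[1,0,-75,0,0],[1,0,-120,0,0],[-10,-10,-160,0,0],[-30,-40,-175,0,0],[-45,-80,-175,0,0],[-45,-120,-175,0,0]],
  ],
)

```text
time: 9.85
tool_pos: [0.6863, -0.0909, 0.2476]
tcp_rot: [0.001, -0.185, 0.983, -0.003]
ft_force: [-0.2, -0.0, 0.1]
grip_width: 0.0003
```

Run:
```python
from h import *
from rig import *
s=state();print(s["time"],s["tool_pos"],s["ft_force"])
I={}
for n in("side","top","wrist"):
    d=get_image(n);cv2.imwrite(f"pics/{n}7.png",d["img"][:,:,::-1])
    a=d["img"].astype(int);m=(a[...,0]>110)&(a[...,1]<60)&(a[...,2]<70)
    k,l,st,ce=cv2.connectedComponentsWithStats(m.astype(np.uint8))
    print(n,[(st[j].tolist(),ce[j].round(1).tolist()) for j in range(1,k) if st[j,4]>15])
h=np.array([.5788,-.1829,.1674])
print(proj(TOP,h),proj(SIDE,h),wproj(s,h))
print("from top",onz(TOP,(324.4,182.7),.168), tri((324.4,182.7),(295.6,154)))
```

```text
9.85 [ 0.68634345 -0.09085171  0.24757515] [-0.19372943 -0.02723662  0.13854961]
side [([290, 146, 11, 16, 108], [295.1, 153.1])]
top [([310, 175, 30, 17, 237], [324.3, 182.6])]
wrist [([227, 31, 13, 23, 261], [232.7, 42.2]), ([242, 31, 11, 23, 232], [247.3, 41.5]), ([196, 33, 13, 23, 243], [202.3, 43.9]), ([211, 32, 14, 23, 255], [217.3, 42.8]), ([181, 35, 14, 22, 234], [187.3, 45.2]), ([164, 36, 17, 23, 280], [171.6, 46.8])]
[324.87185167 184.1781744 ] [296.60733894 155.79961537] [207.35166171  36.27177046]
from top [ 0.58170332 -0.18194142  0.168     ] (array([ 0.58097516, -0.18164707,  0.17175443]), np.float64(0.00035179844489083))
```

View pics/wrist7.png

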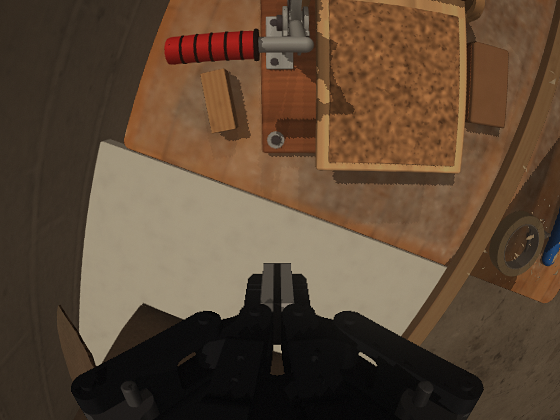

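View pics/side7.png

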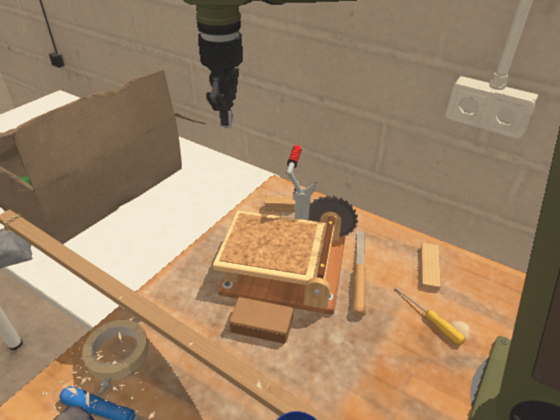

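Run:
```python
from h import *
s=state()
x=np.array([.932,.362,0]);h=np.array([.5815,-.182,0])
for k in(.04,.03,-.033,):print(delta(s,h+k*x+[0,0,.152],.3704+np.pi/2))
```

```text
(array([ 88.1, -45.9,  94. ]), np.float64(-0.003958891569465273))
(array([ 98.1, -45.9,  94. ]), np.float64(-0.003958891569465273))
(array([161.1, -46.2,  94.2]), np.float64(-0.003958891569465273))
```

>>> send_rows(
  increments=[
    [[40,-22,0,0,0],[80,-46,5,0,0],[87,-46,35,0,0],[87,-46,65,0,0],[87,-46,88,0,0],[87,-46,94,0,0],[92,-46,94,0,0],[98,-46,94,0,0],[104,-46,94,0,0],[110,-46,94,0,0]],
  ],
)

```text
time: 11.0
tool_pos: [0.599, -0.1759, 0.154]
tcp_rot: [0.001, -0.182, 0.983, -0.003]
ft_force: [0.6, 0.0, -0.3]
grip_width: -0.0002
```

Run:
```python
from h import *
from rig import *
s=state();print(s["time"],s["tool_pos"],s["ft_force"])
x=np.array([.932,.362,0]);h=np.array([.5815,-.182,0])
print(delta(s,h-.031*x+[0,0,.152],.3704+np.pi/2))
d=get_image("side");cv2.imwrite("pics/s8.png",cv2.resize(d["img"][120:330,190:400,::-1],None,fx=2.8,fy=2.8,interpolation=2))
```

```text
11.0 [ 0.59896523 -0.17585654  0.15400171] [ 0.5656258   0.04738652 -0.27614186]
(array([49.5,  0.4,  2. ]), np.float64(-0.0038945460250268127))
```

View pics/s8.png

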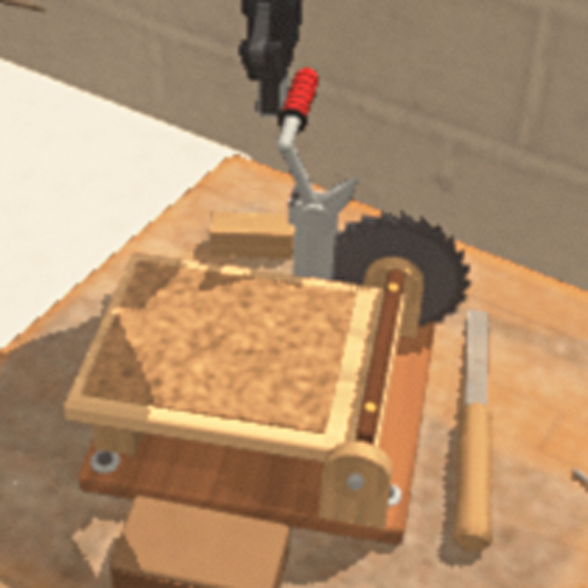

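Contact with the handle is made from the far side; push it back.

>>> send_rows(
  increments=[
    [[6,0,1,0,0],[12,0,1,0,0],[18,0,1,0,0],[24,0,1,0,0],[30,0,1,0,0],[36,0,1,0,0],[42,0,1,0,0],[47,0,1,0,0],[49,0,1,0,0],[49,0,1,0,0]],
  ],
)

```text
time: 12.05
tool_pos: [0.5521, -0.1938, 0.1527]
tcp_rot: [-0.0, -0.182, 0.983, -0.003]
ft_force: [0.9, 0.2, 0.8]
grip_width: -0.0002
```

Run:
```python
from h import *
from rig import *
s=state();print(s["time"],s["tool_pos"],s["ft_force"])
d=get_image("side");cv2.imwrite("pics/s9.png",cv2.resize(d["img"][120:330,190:400,::-1],None,fx=2.8,fy=2.8,interpolation=2))
```

```text
12.05 [ 0.55209642 -0.19380698  0.15274535] [0.91048819 0.18834008 0.83156204]
```

View pics/s9.png

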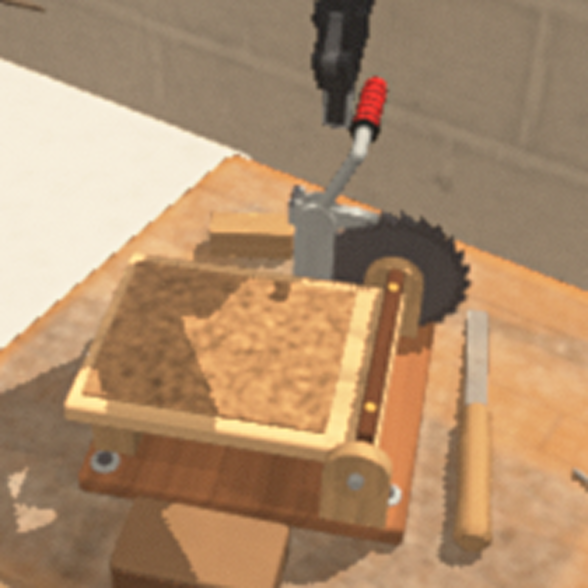

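>>> send_rows(
  increments=[
    [[-8,0,0,0,0],[-16,0,-3,0,0],[-18,0,-30,0,0],[-18,0,-65,0,0],[-18,0,-100,0,0],[-40,0,-130,0,0],[-70,0,-150,0,0],[-100,0,-160,0,0],[-110,0,-160,0,0],[-110,0,-160,0,0]],
  ],
)

```text
time: 13.1
tool_pos: [0.6558, -0.1524, 0.3119]
tcp_rot: [-0.0, -0.183, 0.983, -0.003]
ft_force: [-0.1, -0.0, -0.0]
grip_width: 0.0002
```

Run:
```python
from h import *
from rig import *
s=state();print(s["time"],s["tool_pos"],s["ft_force"])
c={}
for n in("side","top"):
    d=get_image(n);cv2.imwrite(f"pics/{n}10.png",d["img"][:,:,::-1])
    a=d["img"].astype(int);m=(a[...,0]>110)&(a[...,1]<60)&(a[...,2]<70)
    k,l,st,ce=cv2.connectedComponentsWithStats(m.astype(np.uint8))
    j=1+np.argmax(st[1:,4]);c[n]=ce[j];print(n,st[j],ce[j])
    for t in("chisel","sanding_block","offcut_block"): print(t,[np.round(r["bbox"]).tolist() for r in search_frame(t,n)[:1]])
x,e=tri(c["top"],c["side"]);print(x,e)
u=np.array([.932,.362,0]);print("travel back",(np.array([.581,-.1818,0])-x)@u,"vs 59")
b=np.array([.581,-.1818,.168]); piv=b-.066*np.sin(.484)*u
for pa in(0,.02,.1,.2,.3):
    X=piv+.066*np.sin(-.436+pa)*u;X[2]=.109+.066*np.cos(-.436+pa)+.003;print(pa,X.round(4),proj(TOP,X).round(1),proj(SIDE,X).round(1))
a=cv2.imread("pics/side10.png")[130:240,260:380];cv2.imwrite("pics/side10d.png",cv2.resize(a,None,fx=6,fy=5.4,interpolation=2))
```

```text
13.1 [ 0.6558233  -0.1524094   0.31185829] [-0.13642922 -0.02160785 -0.03314409]
side [317 148  11  16 110] [322.21818182 155.7       ]
chisel [[356.0, 233.0, 10.0, 83.0]]
sanding_block [[229.0, 296.0, 67.0, 44.0]]
offcut_block [[266.0, 197.0, 28.0, 14.0]]
top [340 206  11   6  27] [343.85185185 208.66666667]
chisel []
sanding_block [[172.0, 215.0, 43.0, 56.0]]
offcut_block [[197.0, 165.0, 155.0, 110.0]]
[ 0.53284205 -0.21862974  0.1650438 ] 0.005176865033927719
travel back 0.05821557884153431 vs 59
0 [ 0.5264 -0.203   0.1718] [335.7 210. ] [323.3 157.4]
0.02 [ 0.5275 -0.2026  0.1724] [335.5 209.4] [322.7 157.1]
0.1 [ 0.5321 -0.2008  0.1743] [334.7 207.1] [320.4 156.1]
0.2 [ 0.538  -0.1985  0.1762] [333.6 204. ] [317.5 154.9]
0.3 [ 0.544  -0.1962  0.1774] [332.4 200.9] [314.4 154. ]
```

View pics/side10d.png

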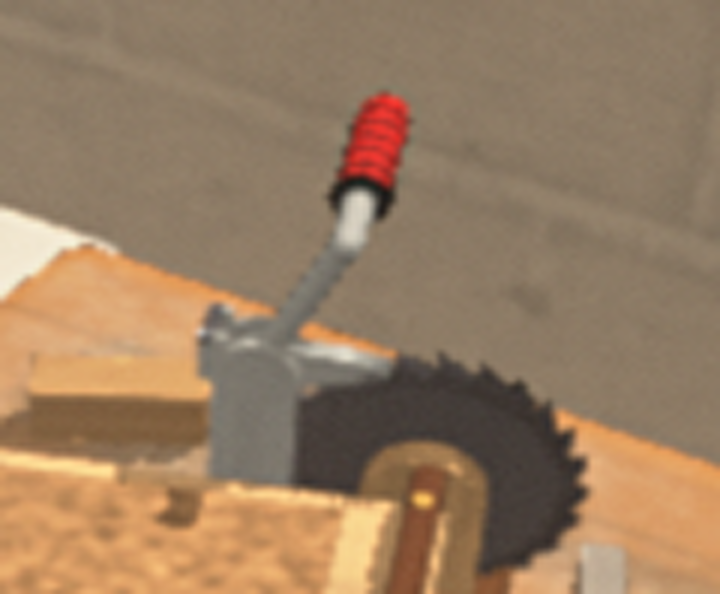

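View pics/top10.png

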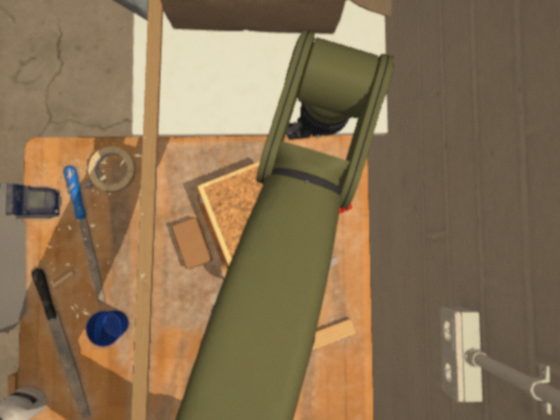

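Run:
```python
from h import *
P=(.5085,-.0326,.3704);hx=-.0793
a=cv2.imread("pics/side10.png")
b=cv2.resize(a[190:300,200:340],None,fx=5,fy=5,interpolation=2)
for th,col in((0,(255,0,0)),(.035,(0,255,0)),(.1,(0,0,255))):
    q=[]
    for aa,y in((.0073,.083),(.2,.083),(.2,-.083),(.0073,-.083)):
        q.append((proj(SIDE,stand2w(P,[hx+aa*np.cos(th)-.0075*np.sin(th),y,.064+aa*np.sin(th)+.0075*np.cos(th)]))-[200,190]+.5)*5)
    cv2.polylines(b,[np.array(q).astype(int)],True,col,1)
cv2.imwrite("pics/chk.png",b)
```

```text
(no output)
```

View pics/chk.png

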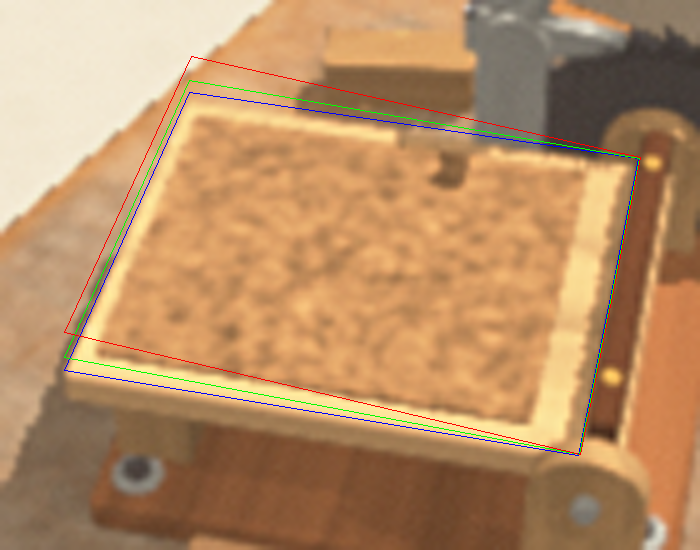

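The board's outline matches the tilt = 0 line (blue), and the arm is clear at zero force, so I'm handing the job in.

Run:
```python
from rig import *
print(robot.get_state()["ft_force"]);print(order.job_done())
```

```text
[-0.04347378 -0.25844919  0.08004363]
the job is handed in; nothing more can be done
None
```

The job is done and handed in at about 13.5 s of the 61 s allowed. `order.job_done()` gives no verdict, so what follows rests on my own checks.

With the fingers shut, I pushed the red handle over until the pawl fell clear. I then pressed the raised edge along its arc onto the rests and pushed the handle back from the far side until it dropped into the teeth.

- **Board:** contact on the rests was at 71.2 mm (71 mm given) with about 30 N down. After I let go, its outline in the side picture matches the tilt = 0 prediction.
- **Pawl:** the handle at side px (322.2, 155.7) works out at about 0.04 rad, under the 0.12 limit. That comes from the side view only, because the arm hid most of the handle from the top camera; my two-view estimate there had a 5 mm residual, so I didn't use it.
- **Handle forces:** I only read the force at the end of each call; at the end of both handle pushes the wrist read about 1 N.
- **Loose things:** the sanding block and chisel show no real shift in the side picture. The offcut was not found there in the first picture and was hidden from the top camera in the last, so I couldn't compare it directly. It still lay beside the stand in the final side view, and the fingers never went near it.
- **Arm:** it ended clear of everything, with wrist force near zero.

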